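Sort the seasonings and the breakfast things

TASK

Sort what is standing about on the front of the worktop: put the two glass spice jars away in the wooden caddy, one upright in each of its two bays, and stand the honey jar and the salt shaker side by side in the low serving tray, flat on its floor and not on the rim. Leave the small brown jar and the candle where they are, and let go of everything at the end.

Things in the scene. Friction and masses are not known exactly. Their poses are not given: they have to be found in the camera images.
- spice_0: Spice jar, loose: clear glass with a small paper label and a black cap, 43 mm diameter, 92 mm tall; the cap is its top 20 mm, 41 mm diameter. About 0.13 kg. Stands upright at the start. Origin: centre of its underside; z up. The two spice jars are of one kind and either may go in either bay.
- spice_2: Spice jar, loose: clear glass with a small paper label and a black cap, 43 mm diameter, 92 mm tall; the cap is its top 20 mm, 41 mm diameter. About 0.13 kg. Stands upright at the start. Origin: centre of its underside; z up. The two spice jars are of one kind and either may go in either bay.
- honey_jar: Honey jar, loose: wide clear jar with honey inside and a flat dark lid; 65 mm diameter, 86 mm tall, the lid is its top 11 mm. About 0.33 kg. Stands upright at the start. Origin: centre of its underside; z up.
- salt_shaker: Salt shaker, loose: slim grey and glass body with a domed, pierced metal top, no black cap; 44 mm diameter up to 66 mm high, then the top of about 34 mm diameter, 90 mm tall in all. About 0.1 kg. Stands upright at the start (it may lean 2 degrees). Origin: centre of its underside; z up.
- caddy: Spice caddy, fixed: open wooden box, brass plate on one long side, 76 mm (its x) by 146 mm (its y) outside, walls 6 mm thick and 35 mm high, inner floor 6 mm above the worktop. A wall across the middle parts it into two square bays, 64 mm inside, whose centres lie at +35 and -35 mm along its y. Its y lies roughly along the world x. Origin: centre of its underside; z up.
- serving_tray: Serving tray, fixed: low undivided wooden tray with a brass loop at each short end, 94 mm (its x) by 170 mm (its y) outside, 86 by 162 mm inside, rim 4 mm thick and 14 mm high, inner floor 4 mm above the worktop; the loops reach 94 mm from its centre. Its y lies roughly along the world x. Origin: centre of its underside; z up.
- amber_jar: Bystander, loose, to be left alone: small brown jar with a black lid, 42 mm diameter, 72 mm tall. Origin: centre of its underside.
- candle_1: Bystander, loose, to be left alone: squat cream candle, 60 mm diameter, 52 mm tall with its wick. Origin: centre of its underside. (Mind the room: wall cabinets hang over the worktop from x = 0.62 m on, about 0.43 m above it, and a wall stands on the left at y = 0.48 m.)
Not all that is in view belongs to the job. Leave any pink look-alike of the salt_shaker alone. What is shaped like the honey_jar but yellow is not meant.

How it is judged (in metres and radians):
At the end, for the whole second after the job is handed in: One spice jar on the floor of each bay, within 14 mm of its centre each way; honey jar and salt shaker standing on the tray's floor inside its rim (heights within 4 mm); all four upright within 0.1 rad, at rest and released; brown jar and candle within 25 mm of where they started ((((x of spice_0 in the frame of caddy between -0.014 and 0.014 m and y of spice_0 in the frame of caddy between 0.021 and 0.049 m and z of spice_0 in the frame of caddy between 0.002 and 0.01 m) and (x of spice_2 in the frame of caddy between -0.014 and 0.014 m and y of spice_2 in the frame of caddy between -0.049 and -0.021 m and z of spice_2 in the frame of caddy between 0.002 and 0.01 m)) or ((x of spice_0 in the frame of caddy between -0.014 and 0.014 m and y of spice_0 in the frame of caddy between -0.049 and -0.021 m and z of spice_0 in the frame of caddy between 0.002 and 0.01 m) and (x of spice_2 in the frame of caddy between -0.014 and 0.014 m and y of spice_2 in the frame of caddy between 0.021 and 0.049 m and z of spice_2 in the frame of caddy between 0.002 and 0.01 m))) and x of honey_jar in the frame of serving_tray between -0.014 and 0.014 m and y of honey_jar in the frame of serving_tray between -0.053 and 0.053 m and z of honey_jar in the frame of serving_tray between 0 and 0.008 m and x of salt_shaker in the frame of serving_tray between -0.025 and 0.025 m and y of salt_shaker in the frame of serving_tray between -0.063 and 0.063 m and z of salt_shaker in the frame of serving_tray between 0 and 0.008 m and angle between each of spice_0, spice_2, honey_jar, salt_shaker's own z axis and vertical below 0.1 rad and linear speed of each of spice_0, spice_2, honey_jar, salt_shaker below 0.02 m/s and distance of each of amber_jar, candle_1 from where it was at the start of the episode below 0.025 m); the robot touches nothing.
It fails at once if the small brown jar is knocked or carried from its place (more than 25 mm) (distance of amber_jar from where it was at the start of the episode above 0.025 m).
It fails at once if the candle is knocked or carried from its place (more than 25 mm) (distance of candle_1 from where it was at the start of the episode above 0.025 m).
It also fails if it takes over 120 s, if anything falls off the work surface, if the arm or the gripper's body presses on something with over 40 N, if the wrist force passes 120 N, or if a joint passes its speed limit or range.

ROBOT

A 6-joint arm with a two-finger parallel gripper is mounted at the origin on a cart in front of the work surface, level with it; the furniture and walls round the work are solid. World frame = base frame: x ahead of the robot, y to its left, z up, the work surface at z = 0. Lengths are in m, angles in degrees, forces in N, time in s.
With the tool pointing down it reaches from about 0.25 to 0.725 m from the base axis. Payload 9.7 kg.
Tool frame: the origin (TCP) lies at the very end of the fingers, on their centre line; the grasp point (between the pads) lies 19 mm behind it; z points along the fingers, y is the direction in which the jaws open and shut (so a half turn about z gives the same grasp; the last joint's range is limited). The gripper opens to 85 mm and grips with 20 to 120 N. Pads are 22 mm wide; open, the fingers measure 114 mm over their backs; the gripper's body (76 mm by 85 mm) begins 54 mm behind the grasp point. The pads swing forward as they close: fully open they stand 13 mm farther back than shut.
Start: joints at [-69.442, 4.979, 10.078, 95.1, 0, 90], TCP at [0.193, -0.515, 0.231] pointing down, gripper open.
Joint ranges: [-179.16, 179.16], [-48.56, 103.87], [-65.8, 70.77], [-126.05, 130.52], [-82.76, 87.17], [-180, 180]. Speed limits (degrees/s): [127.2, 127.2, 147.25, 180, 180, 180].

INTERFACE

Orientations are given as [roll, pitch, yaw] about the fixed x, y, z axes, in that order (R = Rz(yaw) Ry(pitch) Rx(roll)).
In Python, from workcell import bot, camera, ticket gives the robot as it stands.
- The arm moves only by the shell command python3 -m jog 'ROWS' [FORCE]. ROWS is a JSON object of lists of equal length, an entry for each row: "turn": the turn, a rotation vector about the world's x, y, z each as a share of 8 degrees, from -1 to 1, a list of three; "delta_pos": the shift along the world's x, y, z each as a share of 50 mm, from -1 to 1, a list of three; "hand": the opening, from -1 (shut) to 1 (fully open). A call has exactly 10 rows; each row shifts and turns the commanded pose from where the row before left it; what a row does not reach is not made up. A row lasts 1/10 s, in which the tool goes at most 50 mm and 8.59 degrees, less where a joint would pass 70% of its speed; a pose out of reach is approached as far as the arm can. A call with a number of a shift or a turn outside -1 to 1 is refused whole. A call with a gripper value outside its range is refused whole. The fingers move at their own pace and stop on an object; FORCE is the grip in N (left out, the last holds). Time passes only in rows, so rows that do not move let the fingers close, or fill a call up. It gives the time, the measured TCP pose, the force and the opening at its end, in the units of the state.
- bot.get_obs(): the state, without advancing time (a new reading comes with each control period).
- camera(name): name is "scene" or "top"; returns a dict with "frame" (384x512x3 uint8, red, green, blue), "range_z" (384x512 float32, m along the optical axis (not along the pixel's ray), 0 where there is no reading), "fx", "fy", "cx", "cy" (pixels), "k1" (the pictures are not rectified: a ray, as slopes to the right and down, at radius r is drawn at 1 + k1 r^2 times it, then the intrinsics apply), "extrinsics" (4x4, takes a point from world to camera coordinates). Camera axes: x right, y up, looking along -z (the intrinsics and any distortion apply to the point x, -y, -z); pixel columns grow to the right and rows downward; lengths in m; the calibration is good to about 2 mm. A picture is of the moment at which its call begins.
- ticket.job_done(): hands the job in, once; it reports no verdict.
The state is a dict: "time": time; "q": joint angles; "qd": joint speeds; "joint_efforts": joint torques, N m; "ee_pos": TCP position; "tcp_rot": TCP orientation; "wrist_force": force on the tool from outside, world axes, zero at the start; "torque": the same for the moment, N m; "opening": finger opening in m.
Only numpy, scipy, OpenCV 4.12 (cv2) and the standard library are available. Lean on these libraries where they do the work, as an engineer would, in place of code of your own. Each camera call takes 0.05 s, during which the arm holds its last target.

## Working session

There is one attempt and no reset: what is moved stays moved. The work goes in short steps, Python scripts to look and compute and a shell command to move; the robot and the scene stay as the last step left them, time stands still between calls to the robot, and variables do not carry over. Pictures are saved under pics/ and viewed, and the job is handed in when it is done.

```bash
mkdir -p pics; ls; python3 - <<'E'
from workcell import bot,camera
import cv2,numpy as np
print(bot.get_obs())
for n in("scene","top"):
    c=camera(n); cv2.imwrite(f"pics/{n}0.png",cv2.cvtColor(c["frame"],cv2.COLOR_RGB2BGR))
    np.savez(f"{n}0.npz",**c)
    print(n,{k:c[k] for k in("fx","fy","cx","cy","k1")},c["extrinsics"].round(3).tolist())
E
```

```text
pics
{'time': 0.0, 'q': array([-6.94430105e+01,  5.01129021e+00,  1.00347493e+01,  9.51000432e+01,
       -1.19900316e-03,  8.99991520e+01]), 'qd': array([ 0.04939055, -0.06210008,  0.03416826,  0.03456273, -0.08118154,
        0.01703895]), 'joint_efforts': array([-2.22711656e-04, -5.20391643e+01,  4.64802539e+01,  1.62009423e-02,
       -8.28877387e-05, -2.66419130e-05]), 'ee_pos': array([ 0.19303968, -0.51476365,  0.23058389]), 'tcp_rot': array([-1.79923416e+02,  1.19786857e-03,  2.05578392e+01]), 'wrist_force': array([ 0.3039495 ,  0.11658622, -0.35232259]), 'torque': array([ 0.02342471,  0.02881738, -0.02674877]), 'opening': 0.08521024983533362}
scene {'fx': 468.9308350990597, 'fy': 468.9308350990597, 'cx': 255.419491957862, 'cy': 189.373562978243, 'k1': 0.06515414780522893} [[-0.802, -0.597, 0.02, 0.391], [0.346, -0.437, 0.831, -0.199], [-0.487, 0.673, 0.556, -1.187], [0.0, 0.0, 0.0, 1.0]]
top {'fx': 490.70793151017017, 'fy': 490.70793151017017, 'cx': 256.96770832351854, 'cy': 188.68763993865207, 'k1': 0.00839793519798906} [[-0.013, -1.0, 0.017, 0.008], [0.992, -0.01, 0.123, -0.472], [-0.123, 0.019, 0.992, -1.519], [0.0, 0.0, 0.0, 1.0]]
```

View pics/scene0.png

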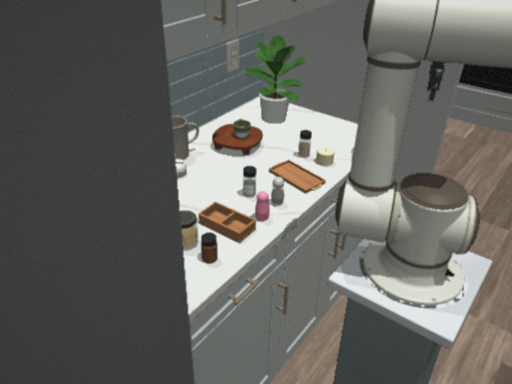

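View pics/top0.png

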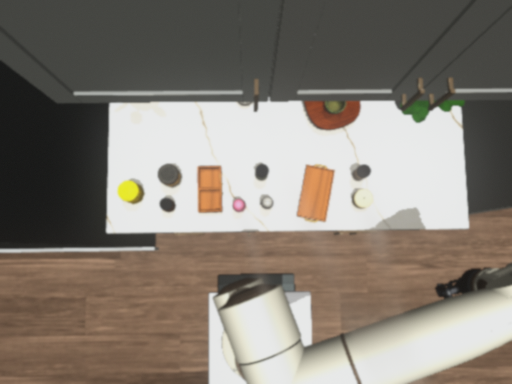

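```bash
python3 - <<'E'
import cv2
a=cv2.imread("pics/top0.png")[145:240,100:400]
b=cv2.imread("pics/scene0.png")[115:275,165:365]
cv2.imwrite("pics/topz.png",cv2.resize(a,(800,253),interpolation=cv2.INTER_CUBIC))
cv2.imwrite("pics/scz.png",cv2.resize(b,(750,600),interpolation=cv2.INTER_CUBIC))
E
```

```text
(no output)
```

View pics/topz.png

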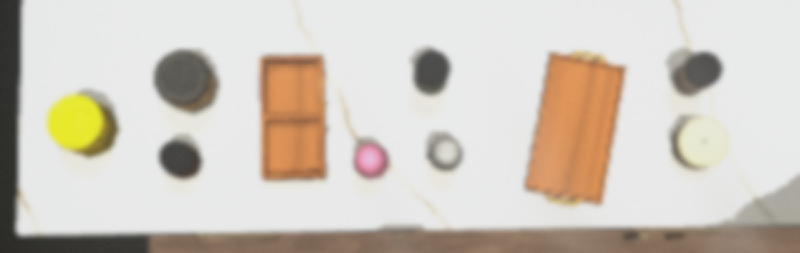

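View pics/scz.png

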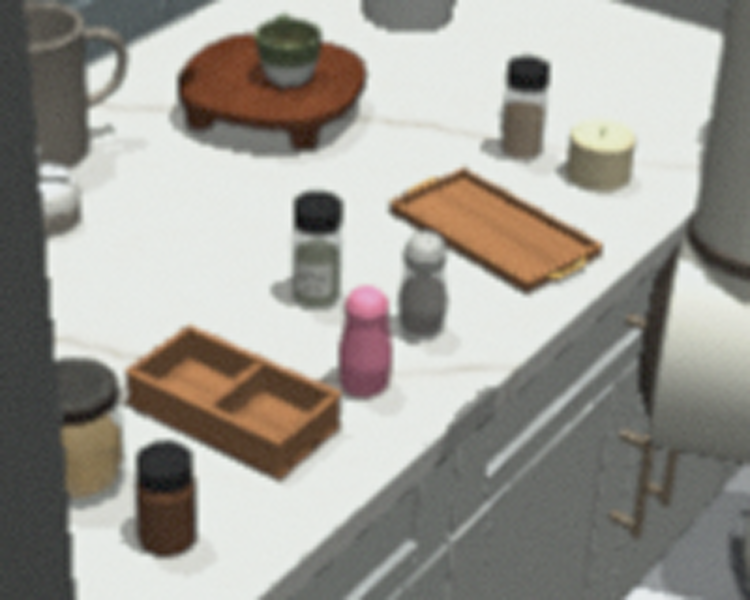

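```bash
cat > h.py <<'E'
import numpy as np,cv2
def load(n,i=0): return dict(np.load(f"{n}{i}.npz"))
def K(c): return np.array([[c["fx"],0,c["cx"]],[0,c["fy"],c["cy"]],[0,0,1.]],float)
def D(c): return np.array([float(c["k1"]),0,0,0,0])
def slopes(c,uv): return cv2.undistortPoints(np.asarray(uv,float).reshape(-1,1,2),K(c),D(c)).reshape(-1,2)
def pose(c):
    E=c["extrinsics"]; R=E[:3,:3]; return R.T, -R.T@E[:3,3]
def plane(c,uv,z):
    s=slopes(c,uv); d=np.c_[s[:,0],-s[:,1],-np.ones(len(s))]; R,o=pose(c); d=d@R.T
    return o+d*((z-o[2])/d[:,2])[:,None]
def cloud(c):
    h,w=c["range_z"].shape; u,v=np.meshgrid(np.arange(w),np.arange(h)); s=slopes(c,np.c_[u.ravel(),v.ravel()])
    R,o=pose(c); z=c["range_z"].ravel()[:,None]
    P=(np.c_[s[:,0],-s[:,1],-np.ones(len(s))]*z)@R.T+o
    P[z[:,0]==0]=np.nan; return P.reshape(h,w,3)
def proj(c,P):
    E=c["extrinsics"]; p=np.atleast_2d(P)@E[:3,:3].T+E[:3,3]
    q=np.c_[p[:,0]/-p[:,2],-p[:,1]/-p[:,2],np.ones(len(p))]
    return cv2.projectPoints(q,np.zeros(3),np.zeros(3),K(c),D(c))[0].reshape(-1,2)
E
python3 - <<'E'
from h import *
t=load("top");s=load("scene")
P=cloud(t);S=cloud(s)
objs=dict(yellow=(129,190),honey=(169,174,.086),amber=(167,205,.072),pink=(239,205),spA=(261,172,.092),salt=(266,202,.09),spB=(361,172,.092),candle=(362,199,.052))
print("table z",np.nanmedian(P[215:225,270:290,2]),np.nanstd(P[215:225,270:290,2]))
for k,o in objs.items():
    Q=P[o[1]-18:o[1]+18,o[0]-18:o[0]+18].reshape(-1,3)
    zt=np.nanpercentile(Q[:,2],98.5); zz=o[2] if len(o)>2 else zt
    m=Q[:,2]>(zz-.012)
    q=Q[m]; (cx,cy),r=cv2.minEnclosingCircle(q[:,:2].astype(np.float32)) if m.sum()>3 else ((0,0),0)
    line=[k,"top98",round(zt,3),"n",m.sum(),"mean",q.mean(0).round(4),"mec",round(cx,4),round(cy,4),round(r,4)]
    c=q.mean(0)
    V=S.reshape(-1,3); mm=(np.hypot(V[:,0]-c[0],V[:,1]-c[1])<.05)&(V[:,2]>zz-.006)
    if mm.sum()>3:
        (cx,cy),r=cv2.minEnclosingCircle(V[mm][:,:2].astype(np.float32)); line+=["scene",mm.sum(),V[mm].mean(0).round(4),round(cx,4),round(cy,4),round(r,4)]
    print(*line)
hsv=cv2.cvtColor(t["frame"],cv2.COLOR_RGB2HSV)
m=cv2.inRange(hsv,(4,90,60),(20,255,255)); m[:158]=0;m[228:]=0
cs,_=cv2.findContours(m,cv2.RETR_EXTERNAL,cv2.CHAIN_APPROX_NONE)
for c in cs:
    if cv2.contourArea(c)<300: continue
    z=.035 if c[:,0,0].mean()<250 else .014
    w=plane(t,c[:,0,:],z)[:,:2].astype(np.float32); r=cv2.minAreaRect(w); print(z,r,"mid px",c[:,0].mean(0)); print(cv2.boxPoints(r).round(4).tolist())
E
```

```text
table z 0.0007316663903124132 0.00365753308358036
yellow top98 0.092 n 358 mean [0.4646 0.396  0.0865] mec 0.4653 0.3962 0.033
honey top98 0.092 n 360 mean [0.5139 0.2762 0.0861] mec 0.5151 0.2769 0.0329 scene 221 [0.5031 0.2717 0.085 ] 0.5081 0.2734 0.033
amber top98 0.076 n 135 mean [0.4246 0.2842 0.0724] mec 0.4247 0.285 0.0198 scene 151 [0.4205 0.2863 0.0711] 0.4228 0.2839 0.0215
pink top98 0.09 n 96 mean [0.4198 0.0642 0.0859] mec 0.42 0.0636 0.0171 scene 48 [0.4153 0.0672 0.0871] 0.4162 0.0671 0.0145
spA top98 0.097 n 150 mean [ 0.5217 -0.0099  0.0927] mec 0.5225 -0.0103 0.0208 scene 96 [ 0.5175 -0.0077  0.0909] 0.5177 -0.0098 0.0228
salt top98 0.091 n 89 mean [ 0.4274 -0.0238  0.0866] mec 0.4273 -0.024 0.0167 scene 37 [ 0.423  -0.0213  0.0872] 0.4233 -0.0204 0.014
spB top98 0.096 n 152 mean [ 0.5176 -0.3232  0.0922] mec 0.518 -0.3243 0.0216 scene 64 [ 0.5136 -0.3186  0.0905] 0.5169 -0.3186 0.0225
candle top98 0.05 n 273 mean [ 0.4385 -0.3295  0.0449] mec 0.4398 -0.3288 0.0317 scene 14 [ 0.4358 -0.3231  0.047 ] 0.4362 -0.3246 0.0284
0.035 ((0.47418177127838135, 0.15191128849983215), (0.14271539449691772, 0.07214255630970001), 0.1164284273982048) mid px [209.23255814 189.08527132]
[[0.4027999937534332, 0.18780000507831573], [0.40290001034736633, 0.11569999903440475], [0.5455999970436096, 0.11599999666213989], [0.5454999804496765, 0.18809999525547028]]
0.014 ((0.4605438709259033, -0.1837558001279831), (0.0891101285815239, 0.17741423845291138), 78.22439575195312) mid px [315.32236842 193.23026316]
[[0.3646000027656555, -0.2092999964952469], [0.5382999777793884, -0.24549999833106995], [0.5565000176429749, -0.1581999957561493], [0.38280001282691956, -0.12200000137090683]]
```

```bash
python3 -m jog '{"delta_pos":[[0.64,0.38,-0.06],[0.64,0.38,-0.06],[0.64,0.38,-0.06],[0.64,0.38,-0.06],[0.64,0.38,-0.06],[0.64,0.38,-0.06],[0.64,0.38,-0.06],[0.64,0.38,-0.06],[0.64,0.38,-0.06],[0.64,0.38,-0.06]],"turn":[[0,0,-0.257],[0,0,-0.257],[0,0,-0.257],[0,0,-0.257],[0,0,-0.257],[0,0,-0.257],[0,0,-0.257],[0,0,-0.257],[0,0,-0.257],[0,0,-0.257]],"hand":[1,1,1,1,1,1,1,1,1,1]}' 40
python3 - <<'E'
from h import *
from workcell import camera,bot
o=bot.get_obs(); print(o["time"],o["ee_pos"],o["tcp_rot"],o["wrist_force"])
for n in("top","scene"):
    c=camera(n); np.savez(f"{n}1.npz",**c); cv2.imwrite(f"pics/{n}1.png",cv2.cvtColor(c["frame"],cv2.COLOR_RGB2BGR)); print(n,proj(c,o["ee_pos"]))
s=load("scene"); hsv=cv2.cvtColor(s["frame"],cv2.COLOR_RGB2HSV)
m=cv2.inRange(hsv,(4,90,60),(20,255,255)); cs,_=cv2.findContours(m,cv2.RETR_EXTERNAL,cv2.CHAIN_APPROX_NONE)
for c in cs:
    if cv2.contourArea(c)<150: continue
    u=c[:,0].mean(0); print("scene px",u)
    for z in (.0,.014,.035):
        r=cv2.minAreaRect(plane(s,c[:,0,:],z)[:,:2].astype(np.float32)); print(z,r)
E
```

```text
time: 1.1
ee_pos: [0.5142, -0.3239, 0.2008]
tcp_rot: [-180.0, 0.0, -0.1]
wrist_force: [0.5, -0.3, 1.4]
opening: 0.0855
1.1 [ 0.51424555 -0.32389665  0.20077113] [-1.79982456e+02  2.91484370e-02 -8.57462195e-02] [ 0.51112307 -0.27922419  1.37729656]
top [[373.29541672 165.39643494]]
scene [[308.94950788 101.84239247]]
scene px [209.05555556 252.40740741]
0.0 ((0.4377659559249878, 0.26968735456466675), (0.03433980047702789, 0.06861166656017303), 42.13236999511719)
0.014 ((0.42690449953079224, 0.28125685453414917), (0.03375197947025299, 0.06743737310171127), 42.13203430175781)
0.035 ((0.4106118679046631, 0.29861098527908325), (0.03287037834525108, 0.06567569077014923), 42.13241958618164)
scene px [226.9375    221.1796875]
0.0 ((0.48926636576652527, 0.13492824137210846), (0.17112059891223907, 0.10674113035202026), 0.9069274663925171)
0.014 ((0.47752320766448975, 0.1488042175769806), (0.16819167137145996, 0.104914091527462), 0.9068605303764343)
0.035 ((0.45990845561027527, 0.16961821913719177), (0.16379815340042114, 0.10217352956533432), 0.9068136811256409)
scene px [296.83185841 175.68141593]
0.0 ((0.46607956290245056, -0.19490791857242584), (0.09899727255105972, 0.18692117929458618), 77.7575454711914)
0.014 ((0.454733282327652, -0.17538627982139587), (0.09730279445648193, 0.18372179567813873), 77.7575454711914)
0.035 ((0.4377138018608093, -0.14610378444194794), (0.09476106613874435, 0.178922638297081), 77.75753784179688)
scene px [237.624 137.376]
0.0 ((0.7872361540794373, -0.2864985466003418), (0.1784302294254303, 0.18298865854740143), 26.92852210998535)
0.014 ((0.7703927755355835, -0.2654091715812683), (0.17537620663642883, 0.1798565536737442), 26.92852210998535)
0.035 ((0.74512779712677, -0.23377512395381927), (0.17079496383666992, 0.1751583367586136), 26.928537368774414)
```

```bash
python3 - <<'E'
import cv2,numpy as np
a=cv2.imread("pics/top1.png")[120:245,280:430];b=cv2.imread("pics/scene1.png")[30:190,230:400]
cv2.imwrite("pics/z1.png",np.hstack([cv2.resize(a,(400,333),interpolation=2),cv2.resize(b,(354,333),interpolation=2)]))
E
```

```text
(no output)
```

View pics/z1.png

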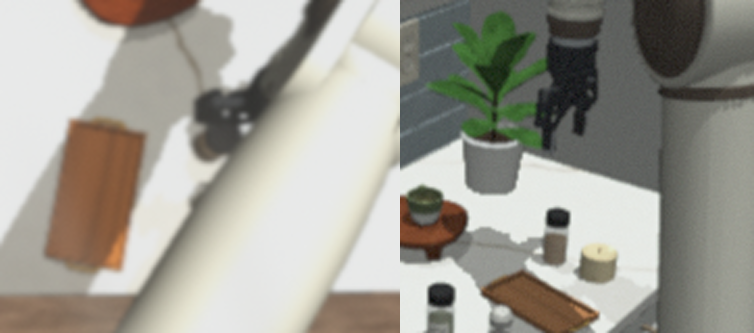

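```bash
python3 -m jog '{"delta_pos":[[0.03,0.04,-0.4],[0,0,-0.5],[0,0,-0.5],[0,0,-0.5],[0,0,-0.5],[0,0,-0.4],[0,0,-0.2],[0,0,-0.15],[0,0,0],[0,0,0]],"turn":[[0,0,0],[0,0,0],[0,0,0],[0,0,0],[0,0,0],[0,0,0],[0,0,0],[0,0,0],[0,0,0],[0,0,0]],"hand":[1,1,1,1,1,1,1,1,1,1]}' 40
python3 - <<'E'
from h import *
from workcell import camera
c=camera("scene");cv2.imwrite("pics/z2.png",cv2.resize(cv2.cvtColor(c["frame"],cv2.COLOR_RGB2BGR)[80:210,230:380],(692,600),interpolation=2))
E
```

```text
time: 2.2
ee_pos: [0.5149, -0.3233, 0.0447]
tcp_rot: [180.0, -0.1, -0.0]
wrist_force: [-0.1, 0.1, 0.7]
opening: 0.0857
```

View pics/z2.png

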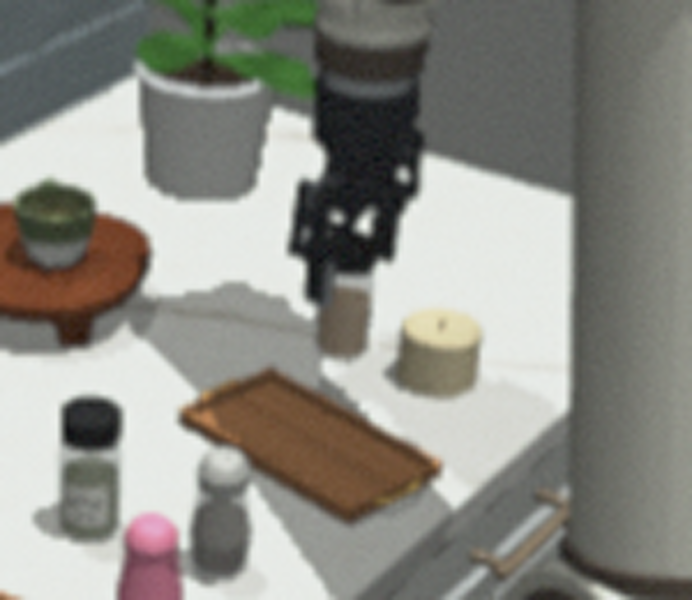

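```bash
python3 -m jog '{"delta_pos":[[0,0,-0.15],[0,0,0],[0,0,0],[0,0,0],[0,0,0],[0,0,0],[0,0,0],[0,0,0],[0,0,0],[0,0,0]],"turn":[[0,0,0],[0,0,0],[0,0,0],[0,0,0],[0,0,0],[0,0,0],[0,0,0],[0,0,0],[0,0,0],[0,0,0]],"hand":[1,0.2,-1,-1,-1,-1,-1,-1,-1,-1]}' 40

```

```text
time: 3.25
ee_pos: [0.5148, -0.323, 0.0366]
tcp_rot: [180.0, -0.0, -0.0]
wrist_force: [0.6, 0.6, 4.8]
opening: 0.0415
```

```bash
python3 -m jog '{"delta_pos":[[0,0,0.4],[0,0,0.7],[0,0,0.8],[0,0.3,0.8],[0,0.6,0],[0,0.7,0],[0,0.7,0],[0,0.7,0],[0,0.7,0],[0,0.7,0]],"turn":[[0,0,0],[0,0,0],[0,0,0],[0,0,0],[0,0,0],[0,0,0],[0,0,0],[0,0,0],[0,0,0],[0,0,0]],"hand":[-1,-1,-1,-1,-1,-1,-1,-1,-1,-1]}' 40

```

```text
time: 4.25
ee_pos: [0.5141, -0.1016, 0.1706]
tcp_rot: [-180.0, 0.1, -0.0]
wrist_force: [0.6, 0.2, -1.8]
opening: 0.042
```

```bash
python3 -m jog '{"delta_pos":[[-0.04,0.7,0],[-0.04,0.7,0],[-0.04,0.7,0],[-0.04,0.7,0],[0,0.7,0],[0,0.7,0],[0,0.6,0],[0,0.3,0],[0,0,0],[0,0,0]],"turn":[[0,0,0],[0,0,0],[0,0,0],[0,0,0],[0,0,0],[0,0,0],[0,0,0],[0,0,0],[0,0,0],[0,0,0]],"hand":[-1,-1,-1,-1,-1,-1,-1,-1,-1,-1]}' 40
python3 - <<'E'
from h import *
from workcell import camera
c=camera("scene");np.savez("scene2.npz",**c);cv2.imwrite("pics/z3.png",cv2.resize(cv2.cvtColor(c["frame"],cv2.COLOR_RGB2BGR)[100:280,165:345],(600,600),interpolation=2))
E
```

```text
time: 5.25
ee_pos: [0.5119, 0.0738, 0.1712]
tcp_rot: [-176.7, 0.1, 6.4]
wrist_force: [-0.5, -0.4, -0.2]
opening: 0.0416
```

View pics/z3.png

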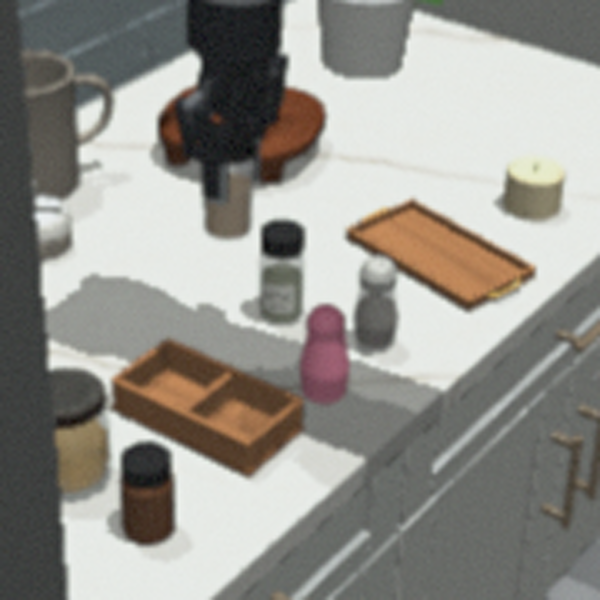

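```bash
python3 -c "
from workcell import bot
o=bot.get_obs();print(o['q'],o['qd'],o['ee_pos'],o['tcp_rot'],o['joint_efforts'])"
```

```text
[  6.34636365  -0.33837177  -2.1171082   88.27126599   3.34183763
 179.94451871] [-0.24837625 -0.22876836 -0.12214764 -0.07292011  0.13186823  0.04630521] [0.51181179 0.07363973 0.17125662] [-1.76658116e+02  4.67682206e-02  6.40175061e+00] [ 3.50278476e-01 -4.70085812e+01  4.75948584e+01 -7.86677585e-03
  2.22556069e-01  7.12924466e-04]
```

```bash
python3 -m jog '{"delta_pos":[[0,0,0],[0,0,0],[0,0,0],[0,0,0],[0,0,0],[0,0,0],[0,0,0],[0,0,0],[0,0,0],[0,0,0]],"turn":[[0,0,1],[-0.4,-0.1,0],[0,0,1],[0,0,1],[0,0,1],[0,0,1],[0,0,1],[0,0,1],[0,0,1],[0,0,1]],"hand":[-1,-1,-1,-1,-1,-1,-1,-1,-1,-1]}' 40
python3 -m jog '{"delta_pos":[[0,0,0],[0,0,0],[0,0.2,0],[0,0.2,0],[0,0.2,0],[0,0.2,0],[0,0.2,0],[0,0.2,0],[0,0.2,0],[0,0.2,0]],"turn":[[0,0,1],[0,0,1],[0,0,1],[0,0,1],[0,0,1],[0,0,1],[0,0,1],[0,0,1],[0,0,1],[0,0,1]],"hand":[-1,-1,-1,-1,-1,-1,-1,-1,-1,-1]}' 40

```

```text
time: 6.3
ee_pos: [0.5118, 0.0735, 0.1714]
tcp_rot: [-179.9, 0.1, 78.7]
wrist_force: [-0.2, 0.4, -0.7]
opening: 0.0416
time: 7.3
ee_pos: [0.5119, 0.1539, 0.1714]
tcp_rot: [-179.9, 0.1, 158.7]
wrist_force: [0.5, 0.6, -1.1]
opening: 0.0414
```

```bash
python3 -m jog '{"delta_pos":[[-0.1,0,0],[0,0,0],[0,0,0],[0,0,0],[0,0,-0.36],[0,0,-0.36],[0,0,-0.36],[0,0,-0.36],[0,0,-0.34],[0,0,0]],"turn":[[0,0,0.9],[0,0,0.9],[0,0,0.86],[0,0,0],[0,0,0],[0,0,0],[0,0,0],[0,0,0],[0,0,0],[0,0,0]],"hand":[-1,-1,-1,-1,-1,-1,-1,-1,-1,-1]}' 40
python3 - <<'E'
from h import *
from workcell import camera
c=camera("scene");t=camera("top");np.savez("scene3.npz",**c);np.savez("top3.npz",**t)
a=cv2.resize(cv2.cvtColor(c["frame"],cv2.COLOR_RGB2BGR)[160:270,165:275],(400,400),interpolation=2)
b=cv2.resize(cv2.cvtColor(t["frame"],cv2.COLOR_RGB2BGR)[140:230,150:240],(400,400),interpolation=2)
cv2.imwrite("pics/z4.png",np.hstack([a,b]))
E
```

```text
time: 8.3
ee_pos: [0.5055, 0.1533, 0.08]
tcp_rot: [-179.9, -0.1, 179.5]
wrist_force: [-0.3, -1.2, -0.8]
opening: 0.0411
```

View pics/z4.png

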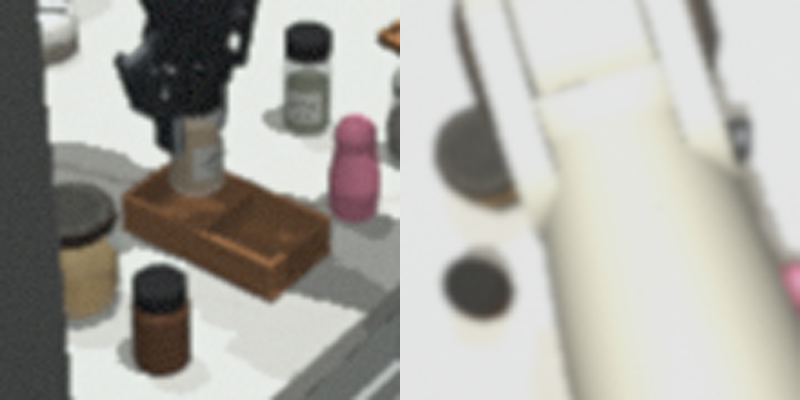

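```bash
python3 -m jog '{"delta_pos":[[0,0,-0.2],[0,0,-0.2],[0,0,-0.16],[0,0,-0.1],[0,0,-0.06],[0,0,0],[0,0,0],[0,0,0],[0,0,0],[0,0,0]],"turn":[[0,0,0],[0,0,0],[0,0,0],[0,0,0],[0,0,0],[0,0,0],[0,0,0],[0,0,0],[0,0,0],[0,0,0]],"hand":[-1,-1,-1,-1,-1,-1,-1,-1,-1,-1]}' 40
python3 - <<'E'
from h import *
from workcell import camera
c=camera("scene");
print(proj(c,[.507,.153,.006]))
a=cv2.resize(cv2.cvtColor(c["frame"],cv2.COLOR_RGB2BGR)[160:270,165:275],(600,600),interpolation=2)
cv2.imwrite("pics/z5.png",a)
E
```

```text
time: 9.4
ee_pos: [0.5069, 0.1541, 0.0465]
tcp_rot: [-179.9, 0.1, 179.7]
wrist_force: [-0.7, 0.7, -1.8]
opening: 0.0415
[[217.59124152 219.4577496 ]]
```

View pics/z5.png

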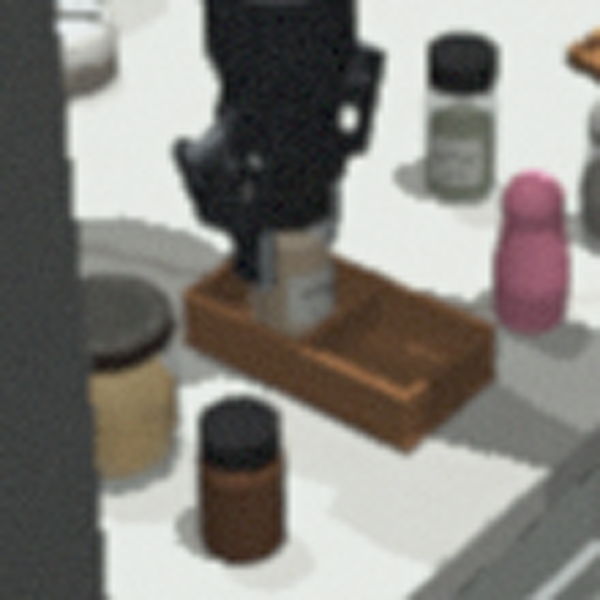

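Seated inside the far bay, upright (jar at about (295,290) in the crop), a few mm above the floor. Lower the rest and release.

```bash
python3 -m jog '{"delta_pos":[[0,0,-0.04],[0,0,-0.03],[0,0,0],[0,0,0],[0,0,0],[0,0,0],[0,0,0],[0,0,0],[0,0,0],[0,0,0]],"turn":[[0,0,0],[0,0,0],[0,0,0],[0,0,0],[0,0,0],[0,0,0],[0,0,0],[0,0,0],[0,0,0],[0,0,0]],"hand":[-1,-1,-1,-1,0.3,0.6,0.6,0.6,0.6,0.6]}' 40

```

```text
time: 10.45
ee_pos: [0.5068, 0.1541, 0.0428]
tcp_rot: [-179.9, 0.1, 179.7]
wrist_force: [0.6, -0.3, 0.4]
opening: 0.0681
```

```bash
python3 -m jog '{"delta_pos":[[0,0,0.4],[0,0,0.7],[0,0,0.7],[0,0,0.7],[0.06,-0.65,0],[0.06,-0.65,0],[0.06,-0.65,0],[0.04,-0.65,0],[0.04,-0.65,0],[0,0,0]],"turn":[[0,0,0],[0,0,0],[0,0,0],[0,0,0],[0,0,0],[0,0,0],[0,0,0],[0,0,0],[0,0,0],[0,0,0]],"hand":[0.6,0.6,0.6,0.6,0.6,1,1,1,1,1]}' 40
python3 - <<'E'
from h import *
from workcell import camera
c=camera("scene");
a=cv2.resize(cv2.cvtColor(c["frame"],cv2.COLOR_RGB2BGR)[100:280,165:345],(600,600),interpolation=2)
cv2.imwrite("pics/z6.png",a)
E
```

```text
time: 11.45
ee_pos: [0.5198, -0.0114, 0.1678]
tcp_rot: [-179.9, 0.1, 179.5]
wrist_force: [0.0, 1.0, -0.1]
opening: 0.0854
```

View pics/z6.png

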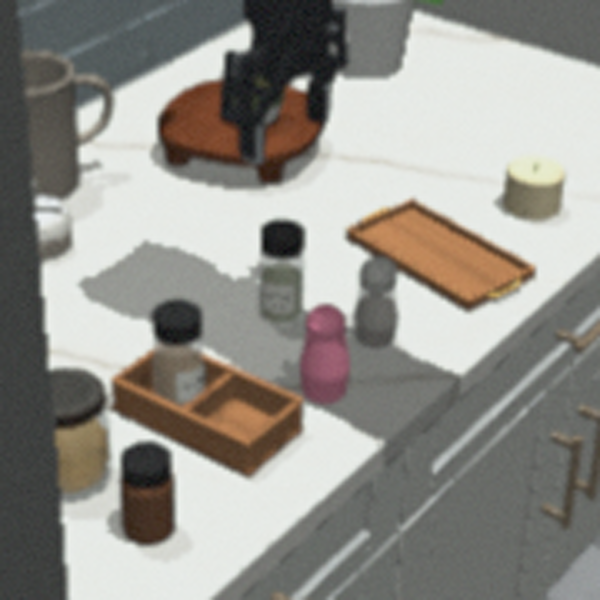

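```bash
python3 -m jog '{"delta_pos":[[0,0.04,-0.5],[0,0,-0.5],[0,0,-0.5],[0,0,-0.5],[0,0,-0.4],[0,0,-0.22],[0,0,0],[0,0,0],[0,0,0],[0,0,0]],"turn":[[0,0,0],[0,0,0],[0,0,0],[0,0,0],[0,0,0],[0,0,0],[0,0,0],[0,0,0],[0,0,0],[0,0,0]],"hand":[1,1,1,1,1,1,1,1,0.2,-1]}' 40
python3 -m jog '{"delta_pos":[[0,0,0],[0,0,0],[0,0,0],[0,0,0],[0,0,0],[0,0,0.4],[0,0,0.7],[0,0,0.8],[0,0,0.7],[0,0,0]],"turn":[[0,0,0],[0,0,0],[0,0,0],[0,0,0],[0,0,0],[0,0,0],[0,0,0],[0,0,0],[0,0,0],[0,0,0]],"hand":[-1,-1,-1,-1,-1,-1,-1,-1,-1,-1]}' 40

```

```text
time: 12.5
ee_pos: [0.5204, -0.0063, 0.0379]
tcp_rot: [-179.9, 0.2, 179.7]
wrist_force: [0.4, 0.3, -0.3]
opening: 0.059
time: 13.5
ee_pos: [0.5216, -0.0064, 0.1718]
tcp_rot: [-179.9, 0.5, 179.7]
wrist_force: [0.6, 0.2, -1.6]
opening: 0.0412
```

```bash
python3 -m jog '{"delta_pos":[[-0.28,0.53,0],[-0.28,0.53,0],[-0.28,0.53,0],[-0.28,0.53,0],[-0.28,0.53,0],[-0.28,0.53,0],[0,0,-0.4],[0,0,-0.5],[0,0,-0.5],[0,0,-0.4]],"turn":[[0,0,0],[0,0,0],[0,0,0],[0,0,0],[0,0,0],[0,0,0],[0,0,0],[0,0,0],[0,0,0],[0,0,0]],"hand":[-1,-1,-1,-1,-1,-1,-1,-1,-1,-1]}' 40
python3 - <<'E'
from h import *
from workcell import camera,bot
print(bot.get_obs()["ee_pos"],bot.get_obs()["tcp_rot"])
c=camera("scene");
a=cv2.resize(cv2.cvtColor(c["frame"],cv2.COLOR_RGB2BGR)[160:270,165:275],(600,600),interpolation=2)
cv2.imwrite("pics/z7.png",a)
E
```

```text
time: 14.5
ee_pos: [0.4348, 0.1525, 0.0744]
tcp_rot: [-179.9, -0.1, 179.7]
wrist_force: [0.6, 0.0, -1.9]
opening: 0.0412
[0.43481575 0.15246078 0.07441391] [-1.79909439e+02 -5.54160051e-02  1.79738622e+02]
```

View pics/z7.png

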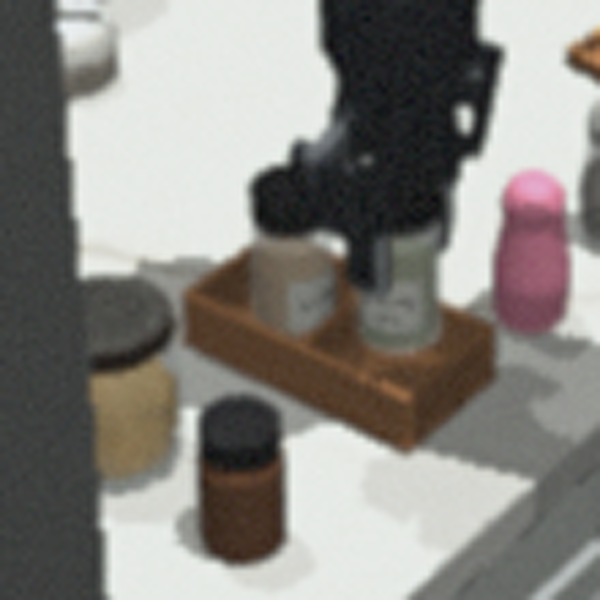

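```bash
python3 -m jog '{"delta_pos":[[0.04,0.01,-0.15],[0,0,-0.15],[0,0,-0.15],[0,0,-0.08],[0,0,-0.08],[0,0,0],[0,0,0],[0,0,0],[0,0,0],[0,0,0]],"turn":[[0,0,0],[0,0,0],[0,0,0],[0,0,0],[0,0,0],[0,0,0],[0,0,0],[0,0,0],[0,0,0],[0,0,0]],"hand":[-1,-1,-1,-1,-1,-1,-1,-1,-1,-1]}' 40

```

```text
time: 15.55
ee_pos: [0.4379, 0.1531, 0.0465]
tcp_rot: [-179.9, 0.1, 179.7]
wrist_force: [0.2, -0.3, -1.9]
opening: 0.041
```

```bash
python3 -m jog '{"delta_pos":[[0,0,-0.05],[0,0,0],[0,0,0],[0,0,0],[0,0,0],[0,0,0],[0,0,0],[0,0,0],[0,0,0],[0,0,0]],"turn":[[0,0,0],[0,0,0],[0,0,0],[0,0,0],[0,0,0],[0,0,0],[0,0,0],[0,0,0],[0,0,0],[0,0,0]],"hand":[-1,-1,-1,0.3,0.6,0.6,0.6,0.6,0.6,0.6]}' 40
python3 -m jog '{"delta_pos":[[0,0,0.4],[0,0,0.7],[0,0,0.7],[0,0,0.7],[0.4,0.4,0],[0.4,0.5,0],[0.3,0.5,0],[0.2,0.5,0],[0.16,0.5,0],[0,0,0]],"turn":[[0,0,0],[0,0,0],[0,0,0],[0,0,0],[0,0,0],[0,0,0],[0,0,0],[0,0,0],[0,0,0],[0,0,0]],"hand":[0.6,0.6,0.6,0.6,0.6,1,1,1,1,1]}' 40
python3 - <<'E'
from h import *
from workcell import camera,bot
c=camera("scene");
a=cv2.resize(cv2.cvtColor(c["frame"],cv2.COLOR_RGB2BGR)[120:270,165:315],(600,600),interpolation=2)
cv2.imwrite("pics/z8.png",a)
E
```

```text
time: 16.55
ee_pos: [0.4378, 0.1531, 0.0438]
tcp_rot: [-179.9, 0.1, 179.7]
wrist_force: [0.3, 0.4, 0.8]
opening: 0.0683
time: 17.55
ee_pos: [0.5112, 0.2753, 0.1679]
tcp_rot: [-179.9, 0.0, 179.8]
wrist_force: [0.1, -1.5, -0.2]
opening: 0.0855
```

View pics/z8.png

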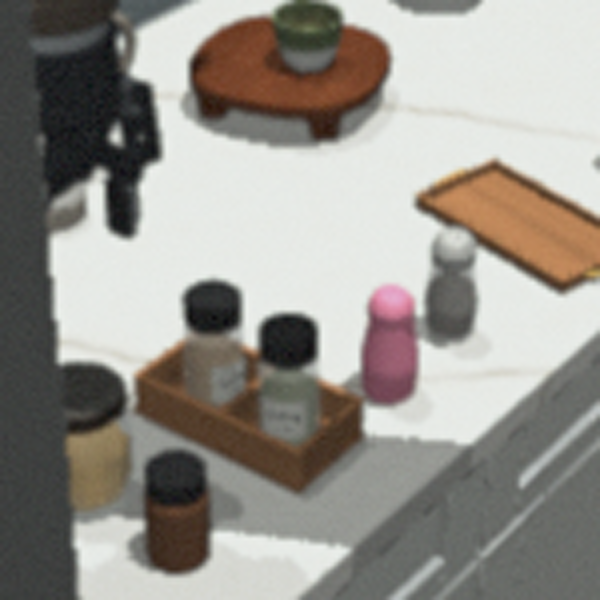

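```bash
python3 -m jog '{"delta_pos":[[0,0.04,0],[0,0,-0.4],[0,0,-0.4],[0,0,-0.4],[0,0,-0.4],[0,0,-0.3],[0,0,0],[0,0,0],[0,0,0],[0,0,0]],"turn":[[0,0,0],[0,0,0],[0,0,0],[0,0,0],[0,0,0],[0,0,0],[0,0,0],[0,0,0],[0,0,0],[0,0,0]],"hand":[1,1,1,1,1,1,1,1,1,1]}' 60
python3 - <<'E'
from h import *
from workcell import camera,bot
o=bot.get_obs();print(o["ee_pos"],o["tcp_rot"],o["q"].round(1))
c=camera("scene");t=camera("top")
a=cv2.resize(cv2.cvtColor(c["frame"],cv2.COLOR_RGB2BGR)[150:270,165:285],(400,400),interpolation=2)
b=cv2.resize(cv2.cvtColor(t["frame"],cv2.COLOR_RGB2BGR)[140:230,110:200],(400,400),interpolation=2)
cv2.imwrite("pics/z9.png",np.hstack([a,b]))
E
```

```text
time: 18.6
ee_pos: [0.5113, 0.2753, 0.075]
tcp_rot: [-180.0, 0.1, 179.7]
wrist_force: [-1.1, 0.2, 0.2]
opening: 0.0853
[0.51129894 0.27533126 0.07498471] [-1.79987714e+02  1.45269440e-01  1.79720404e+02] [28.3  8.8 -3.  78.1 -0.1 28.6]
```

View pics/z9.png

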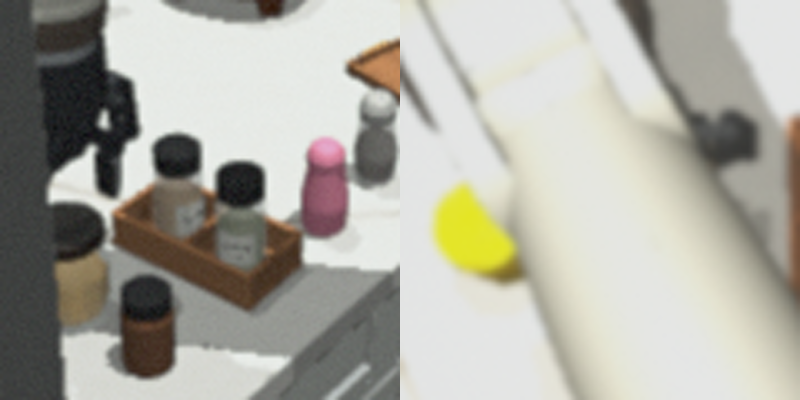

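```bash
python3 -m jog '{"delta_pos":[[0,0.03,0],[0,0,-0.15],[0,0,-0.15],[0,0,-0.15],[0,0,-0.15],[0,0,-0.15],[0,0,-0.15],[0,0,-0.02],[0,0,0],[0,0,0]],"turn":[[0,0,0],[0,0,0],[0,0,0],[0,0,0],[0,0,0],[0,0,0],[0,0,0],[0,0,0],[0,0,0],[0,0,0]],"hand":[1,1,1,1,1,1,1,1,1,1]}' 60

```

```text
time: 19.7
ee_pos: [0.511, 0.2767, 0.0282]
tcp_rot: [-180.0, 0.1, 179.7]
wrist_force: [0.4, 0.5, -0.8]
opening: 0.085
```

```bash
python3 -m jog '{"delta_pos":[[0,0,0],[0,0,0],[0,0,0],[0,0,0],[0,0,0],[0,0,0],[0,0,0],[0,0,0],[0,0,0],[0,0,0]],"turn":[[0,0,0],[0,0,0],[0,0,0],[0,0,0],[0,0,0],[0,0,0],[0,0,0],[0,0,0],[0,0,0],[0,0,0]],"hand":[0.6,0.5,0,-1,-1,-1,-1,-1,-1,-1]}' 60

```

```text
time: 20.7
ee_pos: [0.5111, 0.2767, 0.0292]
tcp_rot: [-180.0, 0.1, 179.7]
wrist_force: [-2.6, -1.2, 7.1]
opening: 0.0662
```

```bash
python3 -m jog '{"delta_pos":[[0,0,0.2],[0,0,0.4],[0,0,0.6],[0,0,0.8],[0,0,0.8],[0,-0.3,0.1],[0,-0.6,0],[0,-0.7,0],[0,-0.7,0],[0,-0.7,0]],"turn":[[0,0,0],[0,0,0],[0,0,0],[0,0,0],[0,0,0],[0,0,0],[0,0,0],[0,0,0],[0,0,0],[0,0,0]],"hand":[-1,-1,-1,-1,-1,-1,-1,-1,-1,-1]}' 60

```

```text
time: 21.7
ee_pos: [0.5101, 0.1249, 0.1721]
tcp_rot: [-179.9, -0.0, 179.7]
wrist_force: [1.2, -0.4, -2.9]
opening: 0.0657
```

```bash
python3 -m jog '{"delta_pos":[[-0.04,-0.7,0],[-0.04,-0.7,0],[-0.04,-0.7,0],[-0.04,-0.7,0],[-0.04,-0.7,0],[-0.04,-0.7,0],[-0.02,-0.7,0],[0,-0.7,0],[0,-0.5,0],[0,0,0]],"turn":[[0,0,0],[0,0,0],[0,0,0],[0,0,0],[0,0,0],[0,0,0],[0,0,0],[0,0,0],[0,0,0],[0,0,0]],"hand":[-1,-1,-1,-1,-1,-1,-1,-1,-1,-1]}' 60

```

```text
time: 22.7
ee_pos: [0.4969, -0.1812, 0.1719]
tcp_rot: [-179.9, -0.0, 179.5]
wrist_force: [-0.6, 0.7, -3.9]
opening: 0.0661
```

```bash
python3 -m jog '{"delta_pos":[[0.02,-0.2,0],[0,0,-0.5],[0,0,-0.5],[0,0,-0.5],[0,0,-0.4],[0,0,-0.4],[0,0,0],[0,0,0],[0,0,0],[0,0,0]],"turn":[[0,0,0],[0,0,0],[0,0,0],[0,0,0],[0,0,0],[0,0,0],[0,0,0],[0,0,0],[0,0,0],[0,0,0]],"hand":[-1,-1,-1,-1,-1,-1,-1,-1,-1,-1]}' 60
python3 - <<'E'
from h import *
from workcell import camera,bot
c=camera("scene")
g=cv2.cvtColor(c["frame"],cv2.COLOR_RGB2BGR)
R=np.array([[np.cos(np.radians(-11.9)),-np.sin(np.radians(-11.9))],[np.sin(np.radians(-11.9)),np.cos(np.radians(-11.9))]])
C=np.array([.459,-.182])
pts=[np.r_[C+R@p,.004] for p in ([.04,0],[-.042,0])]+[np.r_[C+R@p,.014] for p in ([.085,.047],[.085,-.047],[-.085,-.047],[-.085,.047])]
a=cv2.resize(g[110:220,230:340],(600,600),interpolation=2)
for u in proj(c,pts): cv2.circle(a,tuple(int(v) for v in ((u-[230,110]+.5)*600/110)),3,(0,0,255),-1)
cv2.imwrite("pics/z10.png",a)
E
```

```text
time: 23.7
ee_pos: [0.4994, -0.1886, 0.0591]
tcp_rot: [-179.9, 0.2, 179.7]
wrist_force: [0.3, 0.2, -2.8]
opening: 0.0657
```

View pics/z10.png

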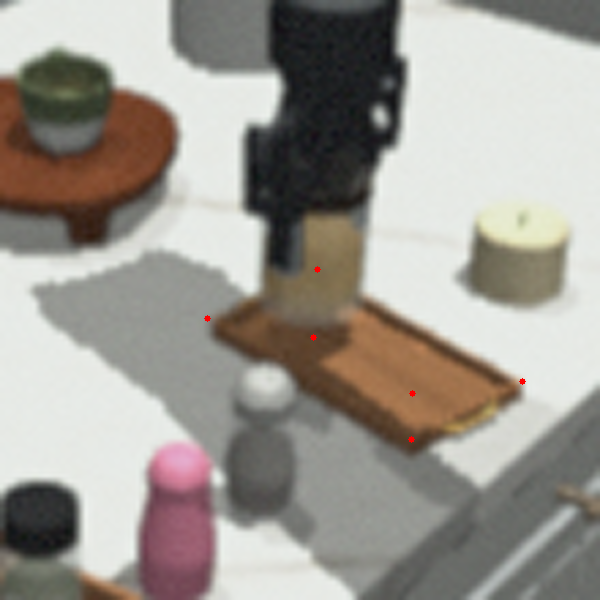

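```bash
python3 - <<'E'
from h import *
c=load("scene")
a=np.linspace(0,6.283,40)
q=proj(c,np.c_[.4994+.0325*np.cos(a),-.1886+.0325*np.sin(a),0*a+.0305])
q=(q-[230,110]+.5)*600/110
print(q.min(0),q.max(0),q.mean(0))
E
```

```text
[259.32229024 272.788018  ] [367.38283368 328.11577896] [312.18715649 299.74605075]
```

```bash
python3 -m jog '{"delta_pos":[[0,0,-0.15],[0,0,-0.15],[0,0,-0.1],[0,0,-0.08],[0,0,-0.03],[0,0,0],[0,0,0],[0,0,0],[0,0,0],[0,0,0]],"turn":[[0,0,0],[0,0,0],[0,0,0],[0,0,0],[0,0,0],[0,0,0],[0,0,0],[0,0,0],[0,0,0],[0,0,0]],"hand":[-1,-1,-1,-1,-1,-1,-1,-1,-1,-1]}' 60

```

```text
time: 24.75
ee_pos: [0.4987, -0.1884, 0.0332]
tcp_rot: [-179.9, 0.1, 179.7]
wrist_force: [-4.8, 1.9, 5.6]
opening: 0.0656
```

Contact felt (5.6 N) at the expected height; release.

```bash
python3 -m jog '{"delta_pos":[[0,0,0],[0,0,0],[0,0,0],[0,0,0],[0,0,0],[0,0,0.1],[0,0,0.3],[0,0,0.7],[0,0,0.8],[0,0,0.8]],"turn":[[0,0,0],[0,0,0],[0,0,0],[0,0,0],[0,0,0],[0,0,0],[0,0,0],[0,0,0],[0,0,0],[0,0,0]],"hand":[0.7,1,1,1,1,1,1,1,1,1]}' 40
python3 -m jog '{"delta_pos":[[-0.1,0.6,0],[-0.2,0.6,0],[-0.3,0.6,0],[-0.3,0.6,0],[-0.3,0.5,0],[-0.27,0.4,0],[0,0,0],[0,0,0],[0,0,0],[0,0,0]],"turn":[[0,0,0],[0,0,0],[0,0,0],[0,0,0],[0,0,0],[0,0,0],[0,0,0],[0,0,0],[0,0,0],[0,0,0]],"hand":[1,1,0.46,0.46,0.46,0.46,0.46,0.46,0.46,0.46]}' 40
python3 - <<'E'
from h import *
from workcell import camera,bot
c=camera("scene")
cv2.imwrite("pics/z11.png",cv2.resize(cv2.cvtColor(c["frame"],cv2.COLOR_RGB2BGR)[80:230,200:350],(600,600),interpolation=2))
E
```

```text
time: 25.75
ee_pos: [0.4985, -0.1883, 0.1701]
tcp_rot: [-179.9, 0.1, 179.7]
wrist_force: [0.9, -0.3, 0.3]
opening: 0.0852
time: 26.75
ee_pos: [0.4256, -0.024, 0.1675]
tcp_rot: [-179.9, 0.1, 179.7]
wrist_force: [-0.5, -0.0, -0.7]
opening: 0.0625
```

View pics/z11.png

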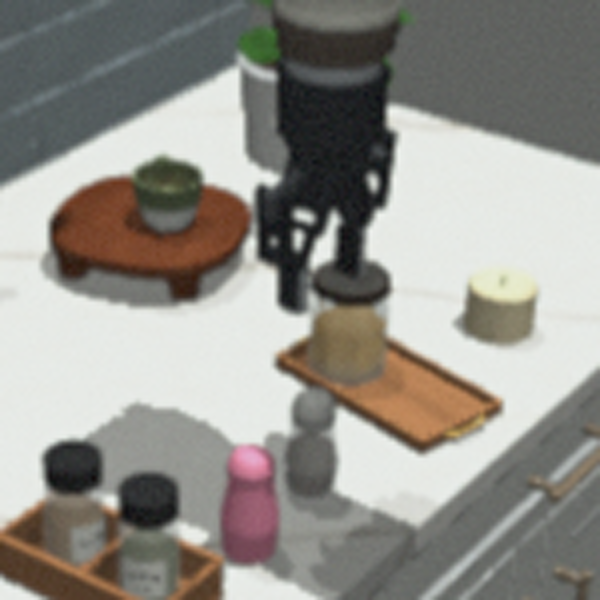

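```bash
python3 -m jog '{"delta_pos":[[0,0.03,-0.4],[0,0,-0.5],[0,0,-0.5],[0,0,-0.5],[0,0,-0.3],[0,0,-0.2],[0,0,-0.2],[0,0,-0.15],[0,0,-0.08],[0,0,0]],"turn":[[0,0,0],[0,0,0],[0,0,0],[0,0,0],[0,0,0],[0,0,0],[0,0,0],[0,0,0],[0,0,0],[0,0,0]],"hand":[0.46,0.46,0.46,0.46,0.46,0.46,0.46,0.46,0.46,0.46]}' 35
python3 - <<'E'
from h import *
from workcell import camera,bot
c=camera("scene")
cv2.imwrite("pics/z12.png",cv2.resize(cv2.cvtColor(c["frame"],cv2.COLOR_RGB2BGR)[120:220,210:310],(600,600),interpolation=2))
E
```

```text
time: 27.8
ee_pos: [0.4252, -0.0219, 0.0256]
tcp_rot: [-179.9, 0.0, 179.7]
wrist_force: [-0.7, -0.6, 0.0]
opening: 0.0627
```

View pics/z12.png

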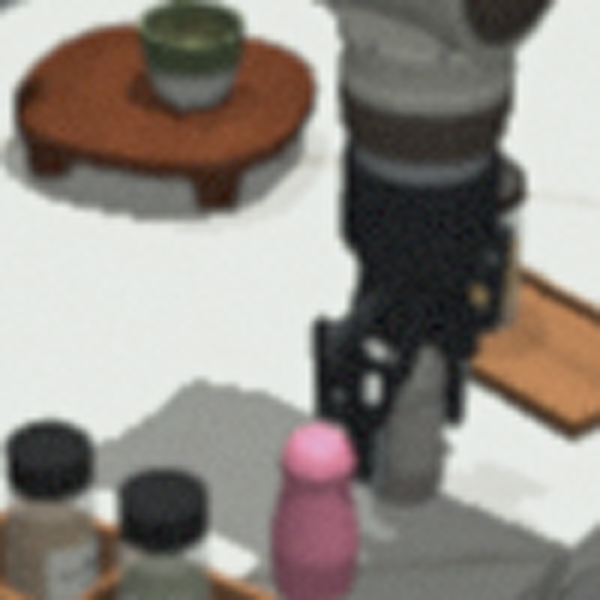

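Shaker sits between the fingers, pink one clear. Close and lift.

```bash
python3 -m jog '{"delta_pos":[[0,0,0],[0,0,0],[0,0,0],[0,0,0],[0,0,0],[0,0,0],[0,0,0],[0,0,0.2],[0,0,0.6],[0,0,0.8]],"turn":[[0,0,0],[0,0,0],[0,0,0],[0,0,0],[0,0,0],[0,0,0],[0,0,0],[0,0,0],[0,0,0],[0,0,0]],"hand":[0.1,-1,-1,-1,-1,-1,-1,-1,-1,-1]}' 35

```

```text
time: 28.85
ee_pos: [0.4241, -0.0218, 0.1059]
tcp_rot: [-180.0, -0.1, 179.7]
wrist_force: [1.2, -0.3, -1.4]
opening: 0.0397
```

```bash
python3 -m jog '{"delta_pos":[[0,0,0.5],[-0.03,-0.5,0],[-0.03,-0.5,0],[-0.03,-0.5,0],[-0.03,-0.5,0],[-0.02,-0.5,0],[0,-0.5,0],[0,0,-0.4],[0,0,-0.5],[0,0,-0.5]],"turn":[[0,0,0],[0,0,0],[0,0,0],[0,0,0],[0,0,0],[0,0,0],[0,0,0],[0,0,0],[0,0,0],[0,0,0]],"hand":[-1,-1,-1,-1,-1,-1,-1,-1,-1,-1]}' 35
python3 - <<'E'
from h import *
from workcell import camera,bot
c=camera("scene");np.savez("scene9.npz",**c);print(bot.get_obs()["ee_pos"])
cv2.imwrite("pics/z13.png",cv2.resize(cv2.cvtColor(c["frame"],cv2.COLOR_RGB2BGR)[110:220,230:340],(600,600),interpolation=2))
E
```

```text
time: 29.85
ee_pos: [0.4185, -0.1723, 0.0608]
tcp_rot: [-179.9, 0.1, 179.7]
wrist_force: [0.8, -0.7, -2.4]
opening: 0.0396
[ 0.41654242 -0.17133914  0.05652651]
```

View pics/z13.png

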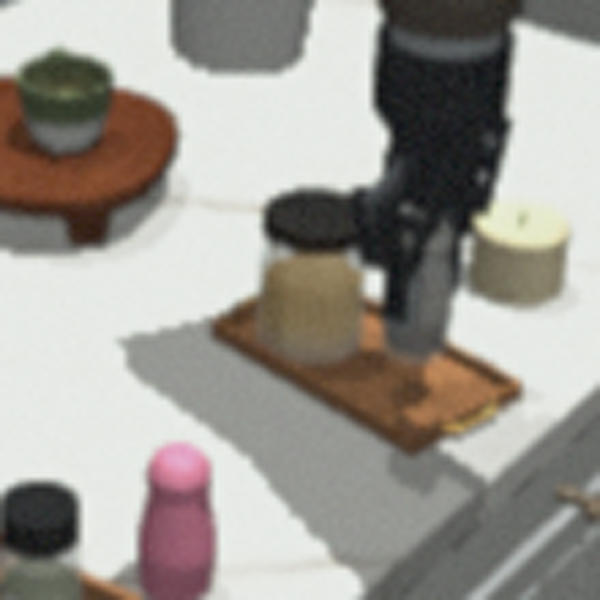

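```bash
python3 - <<'E'
from h import *
from workcell import bot
c=load("scene9"); e=bot.get_obs(); print(e["ee_pos"],e["tcp_rot"])
x,y,z=e["ee_pos"]
for b in (-.0255,0.02,.064): print(b,(proj(c,[x,y,z+b])-[230,110]+.5)*600/110)
g=cv2.cvtColor(c["frame"],cv2.COLOR_RGB2BGR)[140:185,290:325]
cv2.imwrite("pics/z14.png",cv2.resize(g,(466,600),interpolation=2))
E
```

```text
Traceback (most recent call last):
  File "h.py", line 2, in load
    def load(n,i=0): return dict(np.load(f"{n}{i}.npz"))
                                 ~~~~~~~^^^^^^^^^^^^^^^
FileNotFoundError: [Errno 2] No such file or directory: 'scene90.npz'
```

```bash
python3 - <<'E'
from h import *
from workcell import bot
c=load("scene",9); e=bot.get_obs(); print(e["ee_pos"],e["tcp_rot"])
x,y,z=e["ee_pos"]
for b in (-.0255,0.02,.064): print(b,(proj(c,[x,y,z+b])-[230,110]+.5)*600/110)
g=cv2.cvtColor(c["frame"],cv2.COLOR_RGB2BGR)[140:185,290:325]
cv2.imwrite("pics/z14.png",cv2.resize(g,(466,600),interpolation=2))
E
```

```text
[ 0.41654242 -0.17133914  0.05652651] [179.95454909  -0.18543904 179.70358689]
-0.0255 [[415.93564308 356.5747712 ]]
0.02 [[422.30783431 289.05298617]]
0.064 [[428.71187838 221.45200198]]
```

View pics/z14.png

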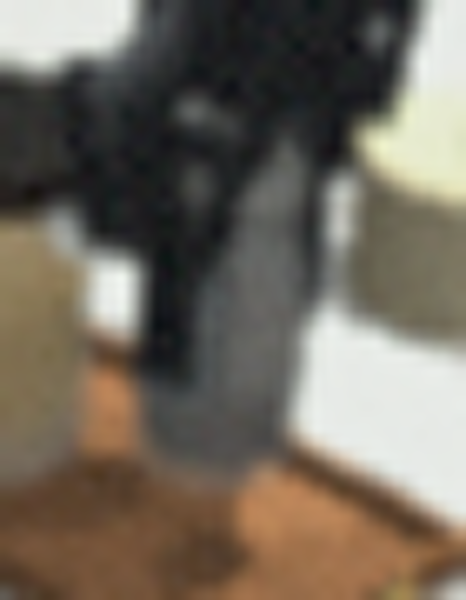

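```bash
python3 -m jog '{"delta_pos":[[0,0,-0.15],[0,0,-0.15],[0,0,-0.1],[0,0,-0.06],[0,0,-0.05],[0,0,0],[0,0,0],[0,0,0],[0,0,0],[0,0,0]],"turn":[[0,0,0],[0,0,0],[0,0,0],[0,0,0],[0,0,0],[0,0,0],[0,0,0],[0,0,0],[0,0,0],[0,0,0]],"hand":[-1,-1,-1,-1,-1,-1,-1,-1,-1,-1]}' 35

```

```text
time: 30.9
ee_pos: [0.4183, -0.1719, 0.0354]
tcp_rot: [-179.9, 0.1, 179.7]
wrist_force: [-0.4, -0.5, -1.2]
opening: 0.0396
```

```bash
python3 -m jog '{"delta_pos":[[0,0,-0.06],[0,0,-0.04],[0,0,0],[0,0,0],[0,0,0],[0,0,0],[0,0,0],[0,0,0],[0,0,0],[0,0,0]],"turn":[[0,0,0],[0,0,0],[0,0,0],[0,0,0],[0,0,0],[0,0,0],[0,0,0],[0,0,0],[0,0,0],[0,0,0]],"hand":[-1,-1,-1,-1,-1,-1,-1,-1,-1,-1]}' 20

```

```text
time: 31.9
ee_pos: [0.4185, -0.1719, 0.0309]
tcp_rot: [-179.9, 0.1, 179.7]
wrist_force: [-2.2, 0.4, 6.0]
opening: 0.0398
```

```bash
python3 -m jog '{"delta_pos":[[0,0,0],[0,0,0],[0,0,0],[0,0,0],[0,0,0],[0,0,0],[0,0,0],[0,0,0],[0,0,0],[0,0,0]],"turn":[[0,0,0],[0,0,0],[0,0,0],[0,0,0],[0,0,0],[0,0,0],[0,0,0],[0,0,0],[0,0,0],[0,0,0]],"hand":[-0.05,0,0.05,0.1,0.2,0.3,0.4,0.46,0.46,0.46]}' 20
python3 -m jog '{"delta_pos":[[0,0,0.1],[0,0,0.3],[0,0,0.6],[0,0,0.8],[0,0,0.9],[-0.5,0,0.5],[-0.7,-0.5,0.4],[-0.7,-0.7,0.3],[-0.7,-0.7,0],[-0.7,-0.7,0]],"turn":[[0,0,0],[0,0,0],[0,0,0],[0,0,0],[0,0,0],[0,0,0],[0,0,0],[0,0,0],[0,0,0],[0,0,0]],"hand":[0.46,0.46,0.46,0.46,0.46,0.46,0.46,0.46,0.46,0.46]}' 20
python3 - <<'E'
from h import *
from workcell import camera,bot
for n in("scene","top"):
    c=camera(n);np.savez(f"{n}10.npz",**c)
    g=cv2.cvtColor(c["frame"],cv2.COLOR_RGB2BGR)
    g=g[110:270,165:340] if n=="scene" else g[145:240,100:400]
    cv2.imwrite(f"pics/{n}10.png",cv2.resize(g,None,fx=(4 if n=="scene" else 8/3),fy=(3.7 if n=="scene" else 8/3),interpolation=2)[:600,:800])
E
```

```text
time: 32.9
ee_pos: [0.4183, -0.1719, 0.0303]
tcp_rot: [-179.9, 0.1, 179.7]
wrist_force: [0.3, 0.3, -0.7]
opening: 0.0628
time: 33.9
ee_pos: [0.2531, -0.3017, 0.226]
tcp_rot: [-179.8, 0.1, 179.8]
wrist_force: [1.2, -0.7, -0.4]
opening: 0.0621
```

View pics/scene10.png

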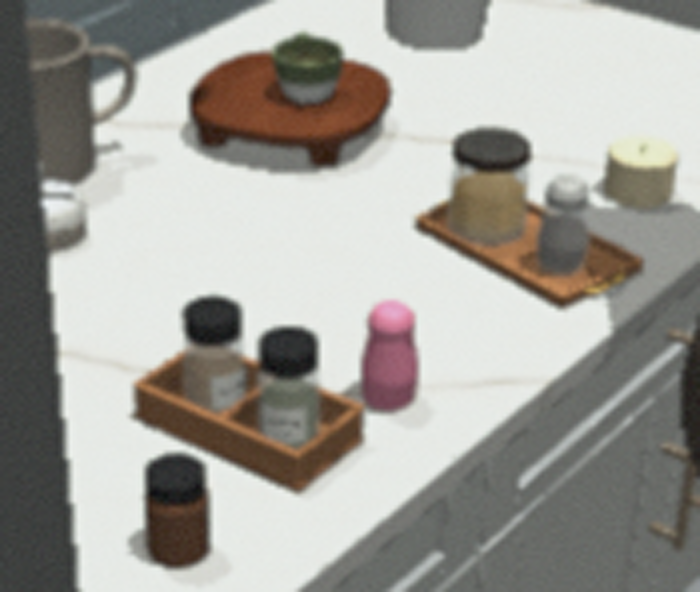

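View pics/top10.png

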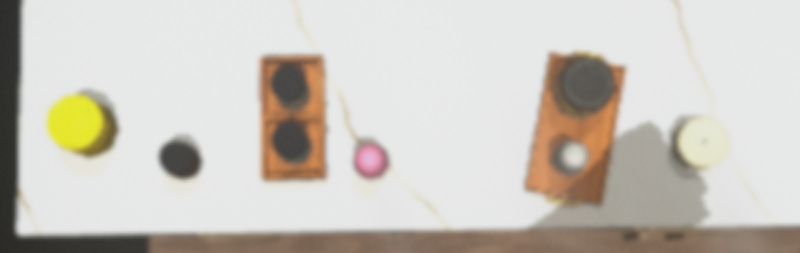

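```bash
python3 - <<'E'
from h import *
t=load("top",10);P=cloud(t).reshape(-1,3);P=P[~np.isnan(P[:,0])]
C=np.array([.4742,.1519]);T=np.array([.4605,-.1838]);a=np.radians(-11.9)
A=lambda a:np.array([[np.cos(a),-np.sin(a)],[np.sin(a),np.cos(a)]])
for k,g,h,o,an in(("far",(.507,.153),.098,C,.005),("near",(.438,.153),.098,C,.005),("honey",(.499,-.189),.09,T,a),("salt",(.418,-.172),.094,T,a),("amber",(.4247,.285),.072,None,0),("candle",(.4398,-.3288),.052,None,0)):
    m=(np.hypot(*(P[:,:2]-g).T)<.045)&(P[:,2]>h-.012); q=P[m]
    if k in("far","near"): q=q[np.abs(q[:,0]-g[0])<.034]
    (x,y),r=cv2.minEnclosingCircle(q[:,:2].astype(np.float32))
    d=None if o is None else (A(an).T@(np.array([x,y])-o)*1e3).round(1)
    print(k,len(q),round(x,4),round(y,4),"r",round(r,4),"top",np.percentile(q[:,2],[50,90]).round(4),"along,across mm",d)
E
```

```text
far 148 0.5056 0.155 r 0.0213 top [0.0989 0.1029] along,across mm [31.4  3. ]
near 153 0.4402 0.1533 r 0.0211 top [0.0987 0.1027] along,across mm [-34.    1.6]
honey 360 0.5024 -0.1874 r 0.0328 top [0.0904 0.0946] along,across mm [41.8  5.2]
salt 92 0.4206 -0.1695 r 0.017 top [0.0899 0.0949] along,across mm [-42.    5.7]
amber 134 0.425 0.2853 r 0.0203 top [0.0726 0.0772] along,across mm None
candle 285 0.4393 -0.3283 r 0.0318 top [0.0451 0.049 ] along,across mm None
```

```bash
python3 -c "
from workcell import ticket
print(ticket.job_done())"
```

```text
the job is handed in; nothing more can be done
None
```

I put the two spice jars upright in the caddy, one in each bay, and stood the honey jar and the salt shaker side by side in the tray. I released everything, backed the arm away and handed the job in at about 34 s. The hand-in gave no verdict.

**Last checks (top camera):**

| Item | Offset from its target frame | Limit | Height of top |
|---|---|---|---|
| Spice jar, far bay | +31 mm along, 3 mm across, from the caddy centre | 21 to 49 along, ±14 across | 99 mm (98 expected) |
| Spice jar, near bay | −34 mm along, 2 mm across, from the caddy centre | −49 to −21 along, ±14 across | 99 mm (98 expected) |
| Honey jar | +42 mm along, 5 mm across, from the tray centre | ±53 along, ±14 across | 90 mm (90 expected) |
| Salt shaker | −42 mm along, 6 mm across, from the tray centre | ±63 along, ±25 across | about 94 mm (94 expected) |

- **Bystanders:** the brown jar and the candle are within 1 mm of where I first measured them.
- **Uprightness:** I judged this only by eye in the two pictures, where all four stand upright; I did not measure tilt at the end.

**What disagreed or went wrong:**
- The two cameras differed by about 4 mm, so I worked from their mean.
- The last wrist joint reached its range limit on the first carry and tipped the tool about 3°. I turned the tool half round and carried on.
- The shaker's grip read 40 mm against its 44 mm body, and it leaned slightly in the grip. It stood straight once released.

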